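Hang the lemon basket on the swivel hook

TASK

Swing the folded double hook on the stand all the way out to its stop while the basket is still standing on the worktop. Then pick the basket of lemons up by its handle and hang it on the hook, with the handle wire lying across both prongs, and let go so that it hangs still, both lemons in it. Do not shift the mug, the pepper mill or the jar.

Things in the scene. Friction and masses are not known exactly. Their poses are not given: they have to be found in the camera images.
- stand: Hook stand, fixed to the worktop: dark round base (136 mm across, 16 mm high) and an upright post 18 mm thick, 232 mm high with a wooden ball on top. Origin: centre of its underside, on the post's axis. Its -x axis is the way the hook points when swung fully out.
- fork (a joint): Swivel of the double hook about the post, rad: 0 = folded (points along the stand's -y, to the right seen from the robot), pi/2 = fully out at its stop (along the stand's -x, toward the robot). It grows clockwise seen from above and starts between 0 and 0.5. Light friction (0.2 N m: 2 N at 100 mm from the axis), no spring; it stays where it is left.
- fork_seat (a point): Midway between the two prongs, 125 mm from the post's axis, 192.5 mm above the worktop: the handle wire's centre rests here when hung. Turns with the hook: -x outward to the prong tips, z up. Prongs: parallel round steel bars 8 mm thick at y = -42 and +42 mm; their centre lines are 7.5 mm below this point and rise 8 mm toward the post.
- fork_tips (a point): Midway between the black ball tips of the upturned prongs, 152 mm from the post's axis, at the height of the tops of the tips (216.5 mm above the worktop, 24 mm above the seat). Axes as fork_seat. The prongs are joined only by a crossbar 12 to 28 mm from the post's axis; the 76 mm wide gap between them is otherwise empty and open at the tips.
- basket: Loose wire basket, wooden floor, 120 mm (its x) by 164 mm (its y), rim 65 mm high, about 0.5 kg with lemons. Origin: centre of underside; z up. A rigid upright handle of 7 mm wire spans it along its y at x = 0: legs at y = -80 and +80 mm rise to 125 mm, slant in, and the level top wire runs from y = -70 to +70 mm, its centre 150 mm up. The same after half a turn.
- bail_grip (a point): Centre of the handle's top wire, inside the wooden grip block in the middle of it: block 16 mm (basket x) by 44 mm (basket y) by 18 mm high. Pinch it from above across its 16 mm. Axes as the basket's.
- lemon_a: Lemon, 76x54x56 mm, loose in the basket. Origin: centre of its underside as it lay at first.
- lemon_b: Lemon, 66x50x51 mm, loose in the basket. Origin: centre of its underside as it lay at first.
- mug: Striped mug, 86x120x90 mm, bystander left of the work. Origin: centre of its underside.
- mill: Wooden pepper mill, 58 mm across, 165 mm high, bystander behind the work. Origin: centre of its underside.
- jar: Glass jar with red lid, 64 mm across, 97 mm high, bystander to the left behind. Origin: centre of its underside.
There are look-alikes about, which are no part of the job. What is shaped like the lemon_b but black or turquoise is not meant.

How it is judged:
On the way, in this order (a step that is already met when the one before it is completed fails the run):
1. the hook is swung out to its stop (within 0.15 rad) while the basket still stands on the worktop (value of joint fork above 1.42 rad and height (world z) of basket below 0.015 m), for 0.2 s.
2. the basket is lifted clear of the worktop (more than 40 mm) (height (world z) of basket above 0.04 m), for 0.2 s.
At the end, for the whole second after the job is handed in: Hook within 0.15 rad of its stop; basket hanging at rest, handle wire across both prongs inside the tips (grip centre within 30 mm sideways of the hook's middle, 25 mm outside to 90 mm inside the seat, 8 mm below to 15 mm above it), upright within 0.25 rad, both lemons in it (value of joint fork above 1.42 rad and x of bail_grip in the frame of fork_seat between -0.025 and 0.09 m and y of bail_grip in the frame of fork_seat between -0.03 and 0.03 m and z of bail_grip in the frame of fork_seat between -0.008 and 0.015 m and angle between basket's own z axis and vertical below 0.25 rad and contact force between basket and stand above 2 N and linear speed of basket below 0.05 m/s and angular speed of basket below 0.4 rad/s and x of lemon_a in the frame of basket between -0.06 and 0.06 m and y of lemon_a in the frame of basket between -0.082 and 0.082 m and z of lemon_a in the frame of basket between -0.01 and 0.09 m and x of lemon_b in the frame of basket between -0.06 and 0.06 m and y of lemon_b in the frame of basket between -0.082 and 0.082 m and z of lemon_b in the frame of basket between -0.01 and 0.09 m); the robot touches nothing.
It fails at once if the mug is shifted more than 30 mm (distance of mug from where it was at the start of the episode above 0.03 m).
It fails at once if the mill is shifted more than 30 mm (distance of mill from where it was at the start of the episode above 0.03 m).
It fails at once if the jar is shifted more than 30 mm (distance of jar from where it was at the start of the episode above 0.03 m).
It also fails if it takes over 67 s, if anything falls off the work surface, if the arm or the gripper's body presses on something with over 40 N, if the wrist force passes 120 N, or if a joint passes its speed limit or range.

ROBOT

A 6-joint arm with a two-finger parallel gripper is mounted at the origin on a cart in front of the work surface, level with it; the furniture and walls round the work are solid. World frame = base frame: x ahead of the robot, y to its left, z up, the work surface at z = 0. Lengths are in m, angles in rad, forces in N, time in s.
With the tool pointing down it reaches from about 0.35 to 0.975 m from the base axis. Payload 4.9 kg.
Tool frame: the origin (TCP) lies midway between the tips of the shut fingers; the grasp point (between the pads) lies 19 mm behind it; z points along the fingers, y is the line along which they close (so a half turn about z gives the same grasp; the last joint's range is limited). The gripper opens to 85 mm and grips with 20 to 120 N. Pads are 22 mm wide; open, the fingers measure 114 mm over their backs; the gripper's body (76 mm by 85 mm) begins 54 mm behind the grasp point. The pads swing forward as they close: fully open they stand 13 mm farther back than shut.
Start: joints at [-1.416, 0.053, 1.613, -0, 1.476, -0.119], TCP at [0.169, -0.602, 0.231] pointing down, gripper open.
Joint ranges: [-3.01, 3.01], [-1.01, 2.22], [0.06, 2.58], [-1.02, 4.17], [0.09, 2.62], [-3.14, 3.14]. Speed limits (rad/s): [2.57, 2.57, 3.14, 3.14, 3.14, 3.14].

INTERFACE

Orientations are given as a rotation vector (axis times angle).
In Python, from station import telemetry, optics, ctrl gives the robot as it stands.
- The arm moves only by the shell command python3 -m pendant 'ROWS' [FORCE]. ROWS is JSON, one flat list of numbers, 7 for each row, row after row: the turn, a rotation vector about the tool's x, y, z as a fraction of full scale, then the shift along the tool's x, y, z as a fraction of full scale, then the opening, from 0 (shut) to 1 (fully open). In form: [ax, ay, az, tx, ty, tz, fingers, ax, ay, az, tx, ty, tz, fingers, ...]. A call has 1 to 12 rows; each row is the pose to reach, as a shift and turn from the pose commanded when the call began, along the tool's axes at that moment; what a row does not reach only later rows make up. Full scale, the value 1, is 300 mm for a shift and 30 degrees for a turn. A row lasts 1/8 s, in which the tool goes at most 62.5 mm and 10.7 degrees, less where a joint would pass 70% of its speed; a pose out of reach is approached as far as the arm can. A call with a number of a shift or a turn outside -1 to 1 is refused whole. A call with a gripper value outside its range is refused whole. The fingers move at their own pace and stop on an object; FORCE is the grip in N (left out, the last holds). Time passes only in rows, so rows that repeat a pose let the fingers close. It gives the time, the measured TCP pose, the force, the opening and the grip force at its end, in the units of the state.
- telemetry.get_obs(): the state, without advancing time (a new reading comes with each control period).
- optics.get_image(name): name is "scene" or "top" or "wrist"; returns a dict with "image" (400x640x3 uint8, red, green, blue), "depth" (400x640 float32, m along the optical axis (not along the pixel's ray), 0 where there is no reading), "fx", "fy", "cx", "cy" (pixels), "rvec" (rotation vector, rad) and "tvec" (3), from world to camera coordinates, as OpenCV has them. Camera axes: x right, y down, z forward; pixel columns grow to the right and rows downward; lengths in m; the calibration is good to about 2 mm. A picture is of the moment at which its call begins.
- ctrl.finish_job(): hands the job in; it is judged then, once.
The state is a dict: "t": time; "q": joint angles; "dq": joint speeds; "effort": joint torques, N m; "tool_pos": TCP position; "tool_rot": TCP orientation; "contact_force": force on the tool from outside, world axes, zero at the start; "wrist_torque": the same for the moment, N m; "opening": finger opening in m; "grip_force": force on a finger pad.
Only numpy, scipy, OpenCV 4.12 (cv2) and the standard library are available. Lean on these libraries where they do the work, as an engineer would, in place of code of your own. Each camera call takes 0.05 s, during which the arm holds its last target. There are 200 camera calls.

## Working session

There is one attempt and no reset: what is moved stays moved. The work goes in short steps, Python scripts to look and compute and a shell command to move; the robot and the scene stay as the last step left them, time stands still between calls to the robot, and variables do not carry over. Pictures are saved under pics/ and viewed, at most 10 in all, crops included, and the job is handed in when it is done.

```bash
mkdir -p pics
cat > h.py <<'E'
import numpy as np,cv2
from scipy.spatial.transform import Rotation as R
from station import telemetry,optics,ctrl
def grab(n,f=None):
    d=optics.get_image(n)
    if f: cv2.imwrite('pics/'+f,d['image'][:,:,::-1])
    return d
def world(d):
    z=d['depth'];v,u=np.mgrid[:z.shape[0],:z.shape[1]]
    P=np.stack([(u-d['cx'])/d['fx']*z,(v-d['cy'])/d['fy']*z,z],-1)
    Rm=R.from_rotvec(np.ravel(d['rvec'])).as_matrix()
    return (P-np.ravel(d['tvec']))@Rm
def proj(d,p):
    Rm=R.from_rotvec(np.ravel(d['rvec'])).as_matrix()
    c=Rm@np.array(p)+np.ravel(d['tvec']);return c[0]/c[2]*d['fx']+d['cx'],c[1]/c[2]*d['fy']+d['cy']
E
python3 - <<'E'
from h import *
for n in('scene','top'):
    d=grab(n,n+'0.png');np.savez(n+'0.npz',**d);Rm=R.from_rotvec(np.ravel(d['rvec'])).as_matrix();print(n,-Rm.T@np.ravel(d['tvec']),Rm[2],d['fx'])
o=telemetry.get_obs();print(o['tool_pos'],R.from_rotvec(o['tool_rot']).as_matrix().round(3),o['opening'],o['contact_force'])
E
```

```text
scene [-0.17456987  0.43639178  1.38944742] [ 0.49741192 -0.25415838 -0.82944855] 484.0872195538883
top [0.29636802 0.04580447 1.65444229] [ 0.16710197  0.00595282 -0.98592165] 402.27782439081017
[ 0.16890342 -0.60115233  0.2301513 ] [[ 0.963  0.27  -0.   ]
 [ 0.27  -0.963  0.002]
 [ 0.    -0.002 -1.   ]] 0.08531530584080609 [ 0.04795137 -0.348487    0.04688837]
```

View pics/scene0.png

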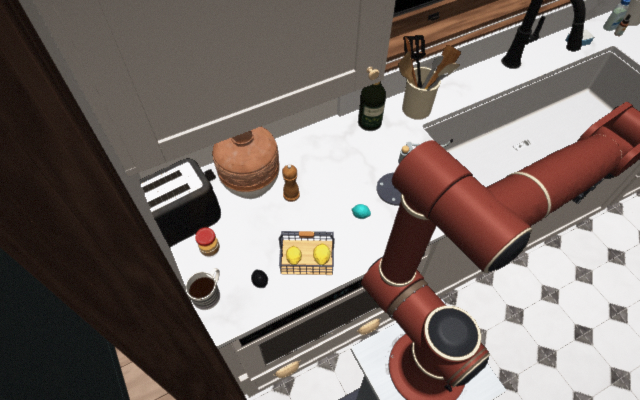

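View pics/top0.png

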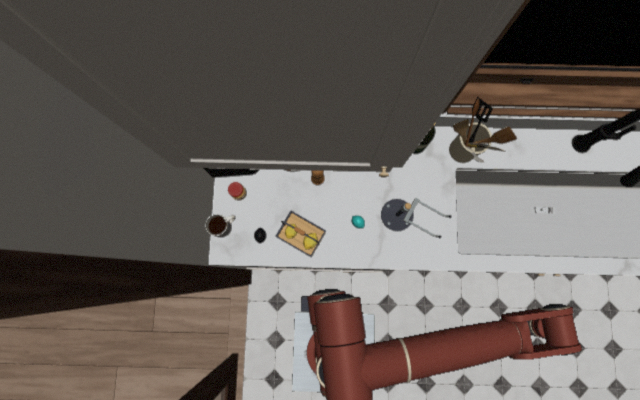

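The scene view shows the basket at (307,253) with yellow lemons at (293,255) and (322,254). Decoys are the black one at (260,278) and the turquoise one at (361,211). The stand base is at about (392,188). In the top view the basket is at (301,233), the base at (397,214), the prong tips at (449,215) and (439,236), and the decoys at (260,235) and (358,221). A wall cabinet overhangs the back.

Run:
```python
from h import *
d=dict(np.load('top0.npz'));P=world(d);im=d['image']
cv2.imwrite('pics/topc.png',cv2.resize(im[165:275,200:470,::-1],None,fx=2.9,fy=2.9,interpolation=cv2.INTER_CUBIC))
def ray(d,u,v,z):
    Rm=R.from_rotvec(np.ravel(d['rvec'])).as_matrix();C=-Rm.T@np.ravel(d['tvec'])
    r=Rm.T@np.array([(u-d['cx'])/d['fx'],(v-d['cy'])/d['fy'],1]);return C+r*(z-C[2])/r[2]
print('base',ray(d,397,214,.016),'tips',ray(d,449,215,.21),ray(d,439,236,.21))
for u,v in((397,214),(449,215),(439,236),(407,206),(301,231)):print((u,v),P[v-1:v+2,u-1:u+2].reshape(-1,3).round(3)[[0,4,8]].tolist())
# table points by height
Z=P[...,2];ok=(d['depth']>0)
box=ok&(P[...,0]>.3)&(P[...,0]<1)&(abs(P[...,1])<.7)
for lo,hi in((.12,.17),(.17,.21),(.21,.26)):
    m=box&(Z>lo)&(Z<hi);n,l,s,c=cv2.connectedComponentsWithStats(m.astype('uint8'))
    for i in range(1,n):
        if s[i,4]>4:print(lo,s[i].tolist(),np.median(P[l==i],0).round(3))
c=P[100,250];print('cab',c,P[155,300],P[160,340],P[10,500])
d=dict(np.load('scene0.npz'));P=world(d)
for n,(u,v) in dict(grip=(306,234),lid=(206,235),mill=(290,170),cab=(255,130),ball=(406,150),bottle=(372,90)).items():print(n,P[v,u].round(3))
```

```text
base [ 0.54900511 -0.25237634  0.016     ] tips [ 0.52011899 -0.40549942  0.21      ] [ 0.44286272 -0.36748977  0.21      ]
(397, 214) [[0.551, -0.245, 0.032], [0.542, -0.244, 0.061], [0.54, -0.25, 0.049]]
(449, 215) [[0.557, -0.467, -0.0], [0.553, -0.472, -0.002], [0.515, -0.407, 0.218]]
(439, 236) [[0.469, -0.425, -0.004], [0.443, -0.367, 0.211], [0.439, -0.369, 0.218]]
(407, 206) [[0.55, -0.246, 0.23], [0.546, -0.25, 0.23], [0.543, -0.253, 0.229]]
(301, 231) [[0.457, 0.136, 0.164], [0.454, 0.132, 0.159], [0.45, 0.128, 0.16]]
0.12 [439, 106, 34, 14, 285] [ 0.929 -0.464  0.158]
0.12 [488, 107, 31, 14, 265] [ 0.929 -0.647  0.162]
0.12 [480, 108, 3, 5, 9] [ 0.942 -0.555  0.168]
0.12 [483, 109, 6, 10, 17] [ 0.931 -0.574  0.163]
0.12 [474, 117, 4, 3, 9] [ 0.921 -0.539  0.137]
0.12 [472, 123, 20, 23, 210] [ 0.864 -0.569  0.149]
0.12 [458, 124, 30, 33, 220] [ 0.805 -0.5    0.15 ]
0.12 [419, 135, 16, 11, 65] [ 0.814 -0.341  0.153]
0.12 [472, 144, 12, 4, 20] [ 0.808 -0.551  0.137]
0.12 [195, 168, 35, 97, 444] [0.524 0.517 0.142]
0.12 [311, 171, 13, 7, 64] [0.681 0.079 0.144]
0.12 [401, 207,
[... 1159 characters left out ...]
0.234]
0.21 [493, 129, 22, 15, 175] [ 0.813 -0.603  0.236]
0.21 [486, 146, 15, 5, 29] [ 0.768 -0.561  0.233]
0.21 [473, 155, 7, 4, 14] [ 0.733 -0.503  0.235]
0.21 [186, 168, 13, 97, 454] [0.484 0.517 0.236]
0.21 [405, 203, 6, 7, 36] [ 0.546 -0.252  0.229]
0.21 [448, 215, 4, 3, 7] [ 0.515 -0.407  0.215]
0.21 [439, 236, 3, 3, 7] [ 0.439 -0.369  0.213]
0.21 [192, 265, 5, 6, 26] [0.309 0.496 0.238]
cab [0.60591921 0.18653882 0.9649604 ] [0.60502481 0.11427331 0.63157476] [0.60450989 0.00731201 0.59542862] [ 0.62054108 -0.16262525  1.20906483]
grip [0.451 0.145 0.16 ]
lid [0.622 0.403 0.095]
mill [0.687 0.084 0.152]
cab [0.819 0.138 0.239]
ball [ 0.544 -0.25   0.22 ]
bottle [ 0.837 -0.306  0.197]
```

View pics/topc.png

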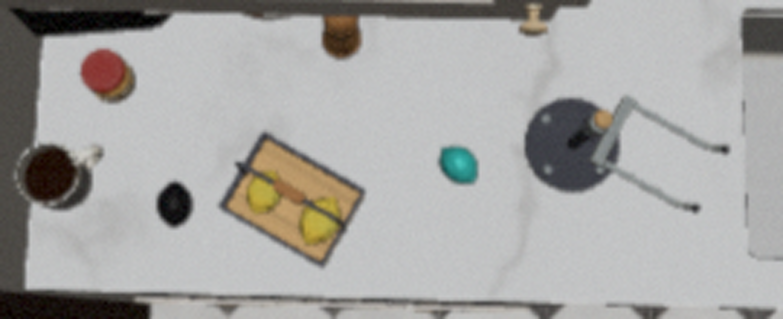

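The crop confirms the basket (brown grip, two yellow lemons) at top pixel (288,231). The hook folds right, with tips at (449,215) and (439,236), and tip radius measures 152 mm as it should. Next is a helper for move fractions and the handle axis.

```bash
cat >> h.py <<'E'
def frac(targets,yaw=None):
    """world targets -> tool-frame fractions from present measured pose; yaw = wanted heading of tool y, deg"""
    o=telemetry.get_obs();p=np.array(o['tool_pos']);M=R.from_rotvec(o['tool_rot']).as_matrix()
    print('pos',p.round(4),'ty',np.degrees(np.arctan2(M[1,1],M[0,1])).round(1),'F',np.round(o['contact_force'],1),'t',o['t'])
    for t in targets: print(t,(M.T@(np.array(t)-p)/.3).round(3))
    if yaw is not None:
        a=np.radians(yaw);y=np.array([np.cos(a),np.sin(a),0]);
        W=np.stack([np.cross(y,[0,0,-1]),y,[0,0,-1]],1);r=R.from_matrix(M.T@W).as_rotvec();print('turn',(r/np.radians(30)).round(3))
E
python3 - <<'E'
from h import *
for n,(a,b,c,e) in dict(top=(215,250,275,325),scene=(225,250,275,340)).items():
    d=dict(np.load(n+'0.npz'));P=world(d)[a:b,c:e].reshape(-1,3)
    q=P[(P[:,2]>.135)&(P[:,2]<.175)];m=np.median(q,0);w,v=np.linalg.eigh(np.cov((q-m)[:,:2].T));ax=v[:,1];s=(q-m)[:,:2]@ax
    print(n,len(q),q.mean(0).round(4),((s.max()+s.min())/2*ax+m[:2]).round(4),'span',s.min().round(3),s.max().round(3),np.degrees(np.arctan2(ax[1],ax[0])))
    g=world(d)[a:b,c:e];im=cv2.cvtColor(d['image'][a:b,c:e],cv2.COLOR_RGB2HSV);k=(g[...,2]>.152)&(g[...,2]<.172)&(im[...,1]>90)&(im[...,0]<16)
    print('grip',k.sum(),g[k].mean(0),g[k].min(0),g[k].max(0))
frac([(.34,-.47,.31)])
E
```

```text
top 105 [0.4537 0.1383 0.1542] [0.4541 0.1394] span -0.078 0.078 61.464639566374274
grip 36 [0.45402224 0.13706896 0.15841717] [0.44267482 0.12035392 0.15367016] [0.46525056 0.15516808 0.16417993]
scene 203 [0.4556 0.1467 0.1526] [0.4534 0.1429] span -0.082 0.074 61.316744238613296
grip 62 [0.45345971 0.14462676 0.15780292] [0.43823721 0.12380063 0.15274164] [0.46881243 0.16355711 0.16668963]
pos [ 0.1689 -0.6012  0.2302] ty -74.3 F [ 0.  -0.3  0. ] t 0.1
(0.34, -0.47, 0.31) [ 0.667 -0.267 -0.265]
```

```bash
python3 -m pendant '[0,0,0,0,0,-0.27,0, 0,0,0,0,0,-0.27,0, 0,0,0,0.67,-0.27,-0.27,0, 0,0,0,0.67,-0.27,-0.27,0, 0,0,0,0.67,-0.27,-0.27,0, 0,0,0,0.67,-0.27,-0.27,0, 0,0,0,0.67,-0.27,-0.27,0, 0,0,0,0.67,-0.27,-0.27,0]' 40; python3 -c "
from h import *
frac([(.502,-.341,.31),(.502,-.341,.168)])"
```

```text
t: 1.1
tool_pos: [0.3401, -0.4697, 0.3118]
tool_rot: [-3.112, -0.428, 0.001]
contact_force: [0.2, -0.2, 0.7]
opening: -0.0
grip_force: 0.0
pos [ 0.3401 -0.4697  0.3118] ty -74.3 F [ 0.2 -0.2  0.7] t 1.1
(0.502, -0.341, 0.31) [ 0.635 -0.267  0.006]
(0.502, -0.341, 0.168) [ 0.636 -0.267  0.479]
```

```bash
python3 -m pendant '[0,0,0,0.64,-0.27,0,0, 0,0,0,0.64,-0.27,0,0, 0,0,0,0.64,-0.27,0,0, 0,0,0,0.64,-0.27,0,0, 0,0,0,0.64,-0.27,0.1,0, 0,0,0,0.64,-0.27,0.2,0, 0,0,0,0.64,-0.27,0.3,0, 0,0,0,0.64,-0.27,0.4,0, 0,0,0,0.64,-0.27,0.48,0, 0,0,0,0.64,-0.27,0.48,0]'; python3 -c "
from h import *
print(telemetry.get_obs()['contact_force'])
T=[]
for a in (-130,-145,-160,-175,-185,-195,-205):
  a=np.radians(a);T.append((.546+.1*np.cos(a),-.251+.1*np.sin(a),.168))
frac(T)
d=grab('scene','s1.png');cv2.imwrite('pics/s1c.png',cv2.resize(d['image'][120:240,330:480,::-1],None,fx=4,fy=4))"
```

```text
t: 2.35
tool_pos: [0.5012, -0.3398, 0.1654]
tool_rot: [-3.109, -0.425, 0.006]
contact_force: [0.1, 0.3, 0.4]
opening: -0.0001
grip_force: 0.0
[0.10045511 0.25095753 0.39953012]
pos [ 0.5012 -0.3398  0.1654] ty -74.4 F [0.1 0.3 0.4] t 2.35
(np.float64(0.4817212390313461), np.float64(-0.32760444431189784), 0.168) [-0.052 -0.057 -0.008]
(np.float64(0.4640847955711008), np.float64(-0.3083576436351046), 0.168) [-0.091 -0.134 -0.008]
(np.float64(0.4520307379214092), np.float64(-0.28520201433256687), 0.168) [-0.109 -0.219 -0.007]
(np.float64(0.44638053019082546), np.float64(-0.2597155742747658), 0.168) [-0.104 -0.306 -0.007]
(np.float64(0.44638053019082546), np.float64(-0.2422844257252342), 0.168) [-0.089 -0.362 -0.007]
(np.float64(0.4494074173710932), np.float64(-0.22511809548974793), 0.168) [-0.064 -0.415 -0.007]
(np.float64(0.45536922129633506), np.float64(-0.20873817382593007), 0.168) [-0.03  -0.462 -0.007]
```

View pics/s1c.png

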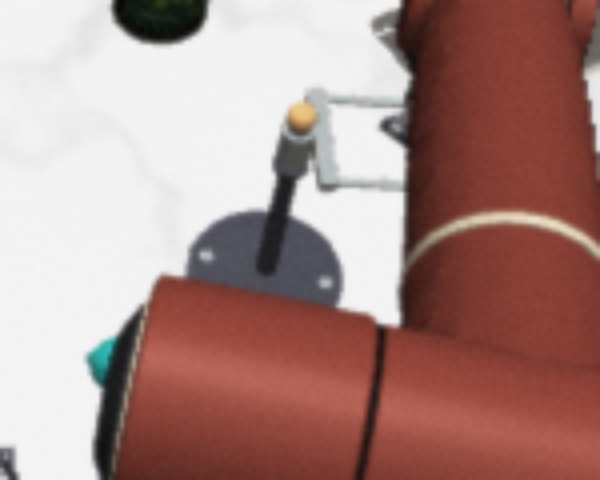

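The crop shows the post ball at (302,117), the prongs running right at rows 100 and 183, and a finger between them at (395,125). Pushing along the arc.

```bash
python3 -m pendant '[0,0,0,-0.025,-0.03,0,0, 0,0,0,-0.05,-0.06,0,0, 0,0,0,-0.07,-0.095,0,0, 0,0,0,-0.09,-0.13,0,0, 0,0,0,-0.1,-0.175,0,0, 0,0,0,-0.11,-0.22,0,0, 0,0,0,-0.11,-0.265,0,0, 0,0,0,-0.105,-0.305,0,0, 0,0,0,-0.105,-0.305,0,0]'; python3 -c "
from h import *
T=[]
for a in (-185,-190,-195,-200,-205):
  a=np.radians(a);T.append((.546+.1*np.cos(a),-.251+.1*np.sin(a),.168))
frac(T)"
```

```text
t: 3.52
tool_pos: [0.4475, -0.2586, 0.1676]
tool_rot: [-3.11, -0.43, 0.004]
contact_force: [0.1, -0.3, -0.4]
opening: 0.0
grip_force: 0.0
pos [ 0.4475 -0.2586  0.1676] ty -74.2 F [ 0.1 -0.3 -0.4] t 3.525
(np.float64(0.44638053019082546), np.float64(-0.2422844257252342), 0.168) [ 0.011 -0.053 -0.001]
(np.float64(0.44751922469877925), np.float64(-0.23363518223330695), 0.168) [ 0.023 -0.08  -0.001]
(np.float64(0.4494074173710932), np.float64(-0.22511809548974793), 0.168) [ 0.036 -0.106 -0.001]
(np.float64(0.4520307379214092), np.float64(-0.21679798566743314), 0.168) [ 0.052 -0.13  -0.001]
(np.float64(0.45536922129633506), np.float64(-0.20873817382593007), 0.168) [ 0.07  -0.153 -0.001]
```

```bash
cat >> h.py <<'E'
def tips(d):
    P=world(d);Z=P[...,2];im=d['image'].astype(int)
    m=(d['depth']>0)&(Z>.2)&(Z<.235)&(np.hypot(P[...,0]-.546,P[...,1]+.251)<.2)&(np.hypot(P[...,0]-.546,P[...,1]+.251)>.11)&(im.max(-1)<110)
    n,l,s,c=cv2.connectedComponentsWithStats(m.astype('uint8'),connectivity=8)
    for i in range(1,n):
        if s[i,4]>2:print(s[i].tolist(),P[l==i].mean(0).round(4),im[l==i].mean(0).round())
E
python3 -c "
from h import *
d=grab('top');tips(d)
cv2.imwrite('pics/t2c.png',cv2.resize(d['image'][170:280,340:460,::-1],None,fx=4,fy=4))"
```

```text
[407, 248, 3, 3, 4] [ 0.3934 -0.2563  0.211 ] [93. 74. 70.]
```

View pics/t2c.png

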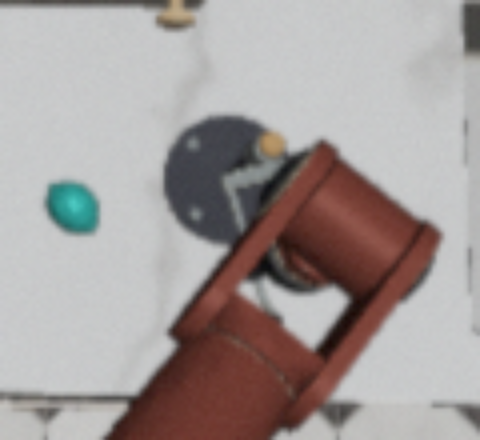

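Fork follows (left tip at crop (275,312), heading ≈ -163°). Continue gently.

```bash
python3 -m pendant '[0,0,0,0.005,-0.025,0,0, 0,0,0,0.01,-0.05,0,0, 0,0,0,0.015,-0.065,0,0, 0,0,0,0.023,-0.08,0,0, 0,0,0,0.03,-0.093,0,0, 0,0,0,0.036,-0.106,0,0]'; python3 -c "
from h import *
frac([(.449,-.225,.168)])"
```

```text
t: 4.32
tool_pos: [0.4502, -0.2281, 0.1687]
tool_rot: [3.107, 0.428, -0.002]
contact_force: [1.1, -14.9, -2.8]
opening: -0.0004
grip_force: 7.9
pos [ 0.4502 -0.2281  0.1687] ty -74.3 F [  1.1 -14.9  -2.8] t 4.325
(0.449, -0.225, 0.168) [-0.001 -0.011  0.002]
```

Stop reached (15 N reaction). Back off into the gap's middle and rise.

```bash
python3 -m pendant '[0,0,0,0,0.06,0,0, 0,0,0,0,0.06,0,0, 0,0,0,0,0.06,-0.2,0, 0,0,0,0,0.06,-0.4,0, 0,0,0,0,0.06,-0.5,0, 0,0,0,0,0.06,-0.5,0]'; python3 -c "
from h import *
frac([(.454,.0,.30),(.454,.0,.32)],-28.6)"
```

```text
t: 5.08
tool_pos: [0.456, -0.244, 0.3218]
tool_rot: [3.109, 0.428, 0.006]
contact_force: [0.7, -0.1, -1.0]
opening: 0.0
grip_force: 0.0
pos [ 0.456  -0.244   0.3218] ty -74.3 F [ 0.7 -0.1 -1. ] t 5.075
(0.454, 0.0, 0.3) [ 0.213 -0.785  0.071]
(0.454, 0.0, 0.32) [ 0.213 -0.785  0.004]
turn [ 0.009 -0.004 -1.524]
```

```bash
python3 -m pendant '[0,0,-0.3,0.21,-0.79,0,1, 0,0,-0.6,0.21,-0.79,0,1, 0,0,-0.9,0.21,-0.79,0,1, 0,0,-0.9,0.21,-0.79,0,1, 0,0,-0.9,0.21,-0.79,0,1, 0,0,-0.9,0.21,-0.79,0,1, 0,0,-0.9,0.21,-0.79,0,1]'; python3 -c "
from h import *
frac([(.454,.14,.30),(.454,.14,.29)],-28.6)
d=grab('top');tips(d)
P=world(d);Z=P[...,2];
for lo,hi in((.176,.205),):
    m=(d['depth']>0)&(Z>lo)&(Z<hi)&(P[...,0]>.36)&(P[...,0]<.52)&(P[...,1]<-.15)&(P[...,1]>-.35)
    n,l,s,c=cv2.connectedComponentsWithStats(m.astype('uint8'),connectivity=8)
    for i in range(1,n):
        if s[i,4]>10:
            q=P[l==i];v=np.linalg.eigh(np.cov(q[:,:2].T))[1][:,1];print(s[i],q.mean(0),np.degrees(np.arctan2(v[1],v[0])))
cv2.imwrite('pics/t3c.png',cv2.resize(d['image'][170:280,260:460,::-1],None,fx=4,fy=4))"
```

```text
t: 5.95
tool_pos: [0.4515, 0.0004, 0.3174]
tool_rot: [-2.927, -1.14, 0.003]
contact_force: [-0.1, 0.3, 0.1]
opening: 0.0857
grip_force: 0.0
pos [4.515e-01 4.000e-04 3.174e-01] ty -47.4 F [-0.1  0.3  0.1] t 5.95
(0.454, 0.14, 0.3) [ 0.321 -0.337  0.058]
(0.454, 0.14, 0.29) [ 0.321 -0.337  0.091]
turn [-0.003  0.002 -0.628]
[395, 247, 3, 2, 6] [ 0.3976 -0.2124  0.2124] [82. 82. 82.]
[419, 246, 2, 4, 7] [ 0.3991 -0.2964  0.2104] [84. 85. 85.]
[394 215   3  33  73] [ 0.45614779 -0.21185918  0.19093046] -178.40389192599855
[416 215   4  33  74] [ 0.45945049 -0.29572414  0.19110673] -178.4076153751555
```

View pics/t3c.png

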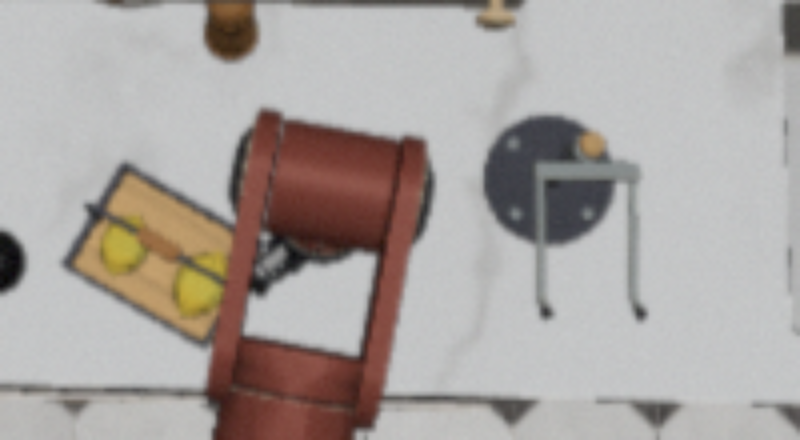

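The hook is out. Its tips, at crop (545,312) and (640,312), give a hook heading of -178.7° and a seat at about (0.423,-0.254), parallel to the four base bolts. Basket untouched. Hover over the grip.

```bash
python3 -m pendant '[0,0,-0.3,0.32,-0.34,0.05,1, 0,0,-0.63,0.32,-0.34,0.05,1, 0,0,-0.63,0.32,-0.34,0.05,1, 0,0,-0.63,0.32,-0.34,0.05,1, 0,0,-0.63,0.32,-0.34,0.05,1]'; python3 -c "
from h import *
d=grab('wrist','w1.png')
P=world(d);hs=cv2.cvtColor(d['image'],cv2.COLOR_RGB2HSV);Z=P[...,2]
near=np.hypot(P[...,0]-.454,P[...,1]-.14)<.1
k=(Z>.15)&(Z<.172)&near&(hs[...,1]>90)&(hs[...,0]<16);print('grip',k.sum(),P[k].mean(0),P[k].min(0),P[k].max(0))
k=(Z>.135)&(Z<.172)&near;q=P[k];v=np.linalg.eigh(np.cov(q[:,:2].T))[1][:,1];print(k.sum(),q.mean(0),np.degrees(np.arctan2(v[1],v[0])))
frac([(.454,.14,.132)],-28.6)"
```

```text
t: 6.62
tool_pos: [0.4535, 0.1402, 0.3035]
tool_rot: [2.7, 1.605, -0.0]
contact_force: [-0.2, 0.6, 0.3]
opening: 0.0853
grip_force: 0.0
grip 788 [0.45886318 0.14256903 0.15838915] [0.44355808 0.12108012 0.15232515] [0.47399106 0.16331184 0.16059597]
1961 [0.46251196 0.14907078 0.15481578] 61.75117357313797
pos [0.4535 0.1401 0.3036] ty -28.6 F [-0.3  0.1 -0.1] t 6.675
(0.454, 0.14, 0.132) [0.001 0.001 0.572]
turn [0.001 0.    0.001]
```

View pics/w1.png

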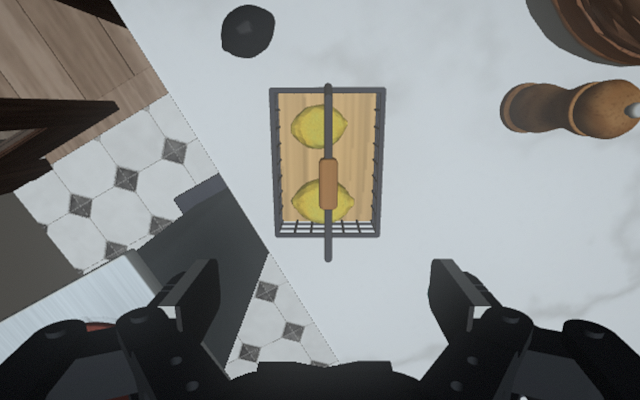

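The wrist view shows the grip block at (328,183), handle aligned with the fingers, lemons at (319,127) and (322,200); the black decoy at (247,30) is clear of the path. Descend with a 4 mm correction, then close.

```bash
python3 -m pendant '[0,0,0,0.014,0.012,0.15,1, 0,0,0,0.014,0.012,0.3,1, 0,0,0,0.014,0.012,0.42,1, 0,0,0,0.014,0.012,0.5,1, 0,0,0,0.014,0.012,0.57,1, 0,0,0,0.014,0.012,0.57,1, 0,0,0,0.014,0.012,0.57,0, 0,0,0,0.014,0.012,0.57,0, 0,0,0,0.014,0.012,0.57,0, 0,0,0,0.014,0.012,0.57,0, 0,0,0,0.014,0.012,0.57,0, 0,0,0,0.014,0.012,0.57,0]' 70; python3 -c "
from h import *
frac([(.3,-.1,.25)])"
```

```text
t: 8.18
tool_pos: [0.459, 0.1435, 0.133]
tool_rot: [2.698, 1.608, 0.002]
contact_force: [1.3, -1.3, 1.9]
opening: 0.0146
grip_force: 70.0
pos [0.459  0.1435 0.133 ] ty -28.4 F [ 1.3 -1.3  1.9] t 8.175
(0.3, -0.1, 0.25) [-0.966 -0.079 -0.391]
```

Block gripped (14.6 mm). Lift straight up gently.

```bash
python3 -m pendant '[0,0,0,0,0,-0.03,0, 0,0,0,0,0,-0.08,0, 0,0,0,0,0,-0.14,0, 0,0,0,0,0,-0.2,0, 0,0,0,0,0,-0.26,0, 0,0,0,0,0,-0.3,0, 0,0,0,0,0,-0.32,0, 0,0,0,0,0,-0.32,0]'; python3 -c "
from h import *
print(telemetry.get_obs()['q'])
frac([(.35,0,.223),(.33,-.06,.223)],1.3)"
```

```text
t: 9.18
tool_pos: [0.4584, 0.1436, 0.2286]
tool_rot: [2.699, 1.608, 0.001]
contact_force: [0.1, -0.0, -5.3]
opening: 0.0145
grip_force: 69.0
[ 1.48459499e-01 -3.03772526e-01  1.94239171e+00  5.02092250e-05
  1.50252353e+00  6.44366450e-01]
pos [0.4584 0.1436 0.2286] ty -28.4 F [ 0.1 -0.  -5.3] t 9.175
(0.35, 0, 0.223) [-0.593 -0.09   0.018]
(0.33, -0.06, 0.223) [-0.801 -0.054  0.018]
turn [ 0.001 -0.    -0.99 ]
```

```bash
python3 -m pendant '[0,0,-0.04,-0.03,0,0,0, 0,0,-0.12,-0.1,-0.01,0,0, 0,0,-0.22,-0.18,-0.01,0,0, 0,0,-0.33,-0.27,-0.02,0,0, 0,0,-0.44,-0.36,-0.02,0,0, 0,0,-0.55,-0.45,-0.03,0,0, 0,0,-0.66,-0.54,-0.03,0,0, 0,0,-0.77,-0.63,-0.04,0,0, 0,0,-0.87,-0.7,-0.05,0,0, 0,0,-0.95,-0.76,-0.05,0,0, 0,0,-0.99,-0.79,-0.05,0,0, 0,0,-0.99,-0.8,-0.05,0,0]'; python3 -c "
from h import *
frac([(.325,-.256,.223)],1.3)"
```

```text
t: 10.68
tool_pos: [0.3301, -0.0608, 0.2275]
tool_rot: [-2.197, -2.244, 0.001]
contact_force: [0.2, 0.5, -4.4]
opening: 0.0148
grip_force: 69.0
pos [ 0.3301 -0.0608  0.2275] ty 1.2 F [ 0.2  0.5 -4.4] t 10.675
(0.325, -0.256, 0.223) [-0.65  -0.031  0.015]
turn [-0.002 -0.001 -0.003]
```

```bash
python3 -m pendant '[0,0,0,-0.03,0,0,0, 0,0,0,-0.09,0,0,0, 0,0,0,-0.16,-0.01,0,0, 0,0,0,-0.23,-0.01,0,0, 0,0,0,-0.3,-0.02,0.01,0, 0,0,0,-0.37,-0.02,0.01,0, 0,0,0,-0.44,-0.02,0.01,0, 0,0,0,-0.51,-0.03,0.01,0, 0,0,0,-0.57,-0.03,0.01,0, 0,0,0,-0.62,-0.03,0.01,0, 0,0,0,-0.65,-0.03,0.01,0, 0,0,0,-0.65,-0.03,0.01,0]'; python3 -c "
from h import *
d=grab('wrist','w2.png');P=world(d);d2=grab('top','t4.png');tips(d2)
Z=P[...,2];hs=cv2.cvtColor(d['image'],cv2.COLOR_RGB2HSV)
o=telemetry.get_obs()['tool_pos']
k=(Z>.205)&(Z<.26)&(np.hypot(P[...,0]-o[0],P[...,1]-o[1])<.1);q=P[k];v=np.linalg.eigh(np.cov(q[:,:2].T))[1][:,1];print(k.sum(),q.mean(0),np.degrees(np.arctan2(v[1],v[0])))
frac([(.423,-.256,.223)],1.3)"
```

```text
t: 12.18
tool_pos: [0.3263, -0.2557, 0.2252]
tool_rot: [-2.196, -2.245, -0.001]
contact_force: [-0.7, 0.7, -4.7]
opening: 0.0144
grip_force: 69.0
[395, 246, 3, 3, 7] [ 0.3985 -0.2121  0.2107] [85. 86. 86.]
10542 [ 0.32996366 -0.23617991  0.24528168] 80.54983915140149
pos [ 0.3263 -0.2552  0.2252] ty 1.3 F [-0.  -0.5 -5.1] t 12.275
(0.423, -0.256, 0.223) [-0.01   0.322  0.007]
turn [-0.    -0.001  0.   ]
```

View pics/w2.png

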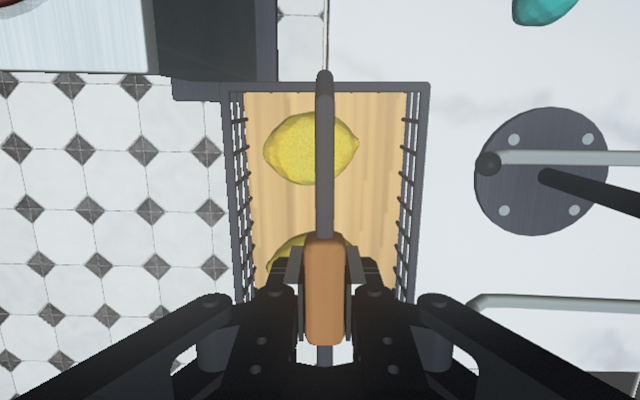

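The wrist view shows the grip held at (325,290), the wire vertical and square to the prongs (ball tip at (488,163)), lemons in. Insert horizontally with the wire above the tips.

```bash
python3 -m pendant '[0,0,0,0,0.02,0,0, 0,0,0,0,0.06,0,0, 0,0,0,0,0.11,0,0, 0,0,0,0,0.16,0,0, 0,0,0,0,0.21,0,0, 0,0,0,0,0.26,0,0, 0,0,0,0,0.3,0,0, 0,0,0,0,0.325,0,0, 0,0,0,0,0.325,0,0]'; python3 -c "
from h import *
d=grab('wrist','w3.png')
frac([(.423,-.255,.1765)],1.3)"
```

```text
t: 13.4
tool_pos: [0.424, -0.2533, 0.2252]
tool_rot: [-2.196, -2.246, 0.0]
contact_force: [-0.0, 0.4, -5.5]
opening: 0.0146
grip_force: 69.0
pos [ 0.4237 -0.2533  0.2252] ty 1.3 F [ 0.7  1.1 -4.6] t 13.45
(0.423, -0.255, 0.1765) [-0.005 -0.002  0.162]
turn [-0.001 -0.    -0.   ]
```

View pics/w3.png

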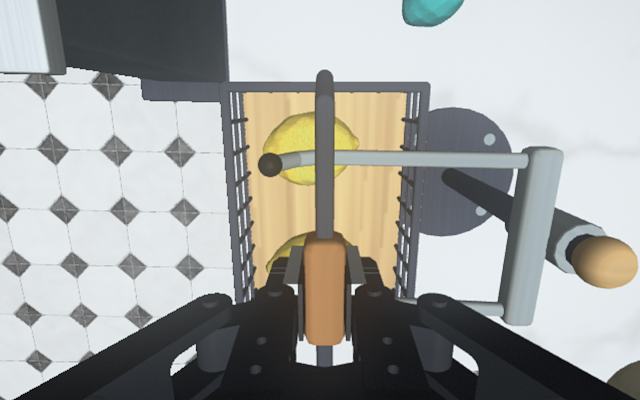

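The wire crosses over the prong at (325,158), inside the tip ball at (268,165). Lower slowly.

```bash
python3 -m pendant '[0,0,0,0,0,0.03,0, 0,0,0,0,0,0.07,0, 0,0,0,0,0,0.1,0, 0,0,0,0,0,0.125,0, 0,0,0,0,0,0.145,0, 0,0,0,0,0,0.16,0, 0,0,0,0,0,0.16,0]'
```

```text
t: 14.32
tool_pos: [0.4236, -0.2532, 0.177]
tool_rot: [-2.196, -2.246, 0.0]
contact_force: [0.8, -0.5, -5.9]
opening: 0.0152
grip_force: 69.0
```

```bash
python3 -m pendant '[0,0,0,0,0,0.006,0, 0,0,0,0,0,0.012,0, 0,0,0,0,0,0.012,0]'
```

```text
t: 14.7
tool_pos: [0.4241, -0.2536, 0.1749]
tool_rot: [2.195, 2.245, 0.0]
contact_force: [-0.8, 0.6, 1.0]
opening: 0.0146
grip_force: 69.9
```

Weight is on the prongs. Open, then rise.

```bash
python3 -m pendant '[0,0,0,0,0,0,0.25, 0,0,0,0,0,0,0.35, 0,0,0,0,0,0,0.5, 0,0,0,0,0,0,0.6, 0,0,0,0,0,0,0.6, 0,0,0,0,0,0,0.6]'; python3 -m pendant '[0,0,0,0,0,-0.05,0.6, 0,0,0,0,0,-0.15,0.6, 0,0,0,0,0,-0.3,0.6, 0,0,0,0,0,-0.45,0.6, 0,0,0,0,0,-0.5,0.6, 0,0,0,0,0,-0.5,0.6]'
python3 -c "
from h import *
d=grab('wrist','w4.png');P=world(d);Z=P[...,2];hs=cv2.cvtColor(d['image'],cv2.COLOR_RGB2HSV)
k=(Z>.19)&(Z<.215)&(np.hypot(P[...,0]-.424,P[...,1]+.254)<.04)&(hs[...,1]>90)&(hs[...,0]<16);print(k.sum(),P[k].mean(0),P[k].min(0),P[k].max(0))
frac([])"
```

```text
t: 15.45
tool_pos: [0.4238, -0.2533, 0.1737]
tool_rot: [-2.196, -2.246, 0.0]
contact_force: [-0.7, 0.5, 0.4]
opening: 0.0515
grip_force: 0.0
t: 16.2
tool_pos: [0.4241, -0.2537, 0.3251]
tool_rot: [2.195, 2.244, 0.0]
contact_force: [-0.5, -0.1, 0.2]
opening: 0.0511
grip_force: 0.0
906 [ 0.42416532 -0.25374772  0.20033302] [ 0.41637895 -0.27645308  0.19582871] [ 0.43147164 -0.23288574  0.20296765]
pos [ 0.4236 -0.2532  0.3232] ty 1.3 F [-0.2  0.1 -0.8] t 16.25
```

View pics/w4.png

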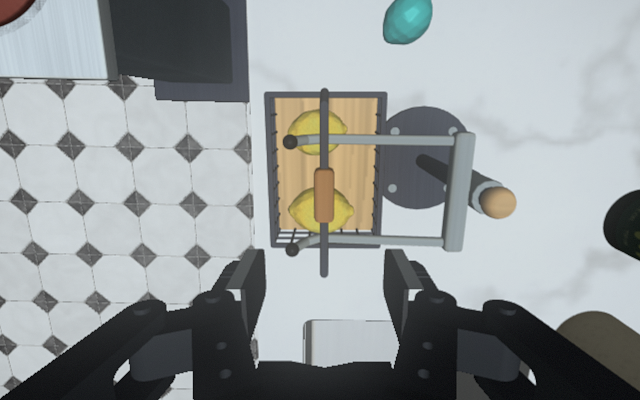

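The basket hangs with the wire across both prongs at (324,140) and (324,240), the grip at (0.424,-0.254), and both lemons inside. Let it settle and hand in.

```bash
python3 -m pendant '[0,0,0,0,0,0,0.6,0,0,0,0,0,0,0.6,0,0,0,0,0,0,0.6,0,0,0,0,0,0,0.6,0,0,0,0,0,0,0.6,0,0,0,0,0,0,0.6,0,0,0,0,0,0,0.6,0,0,0,0,0,0,0.6,0,0,0,0,0,0,0.6,0,0,0,0,0,0,0.6,0,0,0,0,0,0,0.6,0,0,0,0,0,0,0.6]'
python3 -c "
from h import *
for i in range(3):
    d=grab('wrist');P=world(d);Z=P[...,2];hs=cv2.cvtColor(d['image'],cv2.COLOR_RGB2HSV)
    k=(Z>.19)&(Z<.215)&(np.hypot(P[...,0]-.424,P[...,1]+.254)<.04)&(hs[...,1]>90)&(hs[...,0]<16)
    f=(Z>.08)&(Z<.14)&(np.hypot(P[...,0]-.424,P[...,1]+.254)<.15);print(P[k].mean(0),P[f].mean(0))
print(ctrl.finish_job())"
```

```text
t: 17.75
tool_pos: [0.4238, -0.2534, 0.3237]
tool_rot: [2.196, 2.246, 0.0]
contact_force: [0.8, -0.5, -0.1]
opening: 0.0513
grip_force: 0.0
[ 0.42433597 -0.25376679  0.20039583] [ 0.42668986 -0.2506908   0.09867575]
[ 0.42433935 -0.25366678  0.20039222] [ 0.4267356  -0.25065057  0.09868131]
[ 0.42430924 -0.2538923   0.2004098 ] [ 0.42678534 -0.25070668  0.09871891]
the job is handed in; nothing more can be done
None
```

The hook was swung out to its stop, then the basket was lifted and hung across both prongs; it hangs still with both lemons in it, and the job was handed in at about 18 s (the hand-in returned no verdict).

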